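# Fit the pan carrier on the counter scale's keyed post

## Robot

A 6-joint arm with a two-finger parallel gripper is mounted at the origin on the work surface. World frame = base frame: x ahead of the robot, y to its left, z up, the work surface at z = 0. Lengths are in mm, angles in rad, forces in N, time in s.
With the tool pointing down it reaches from about 300 to 775 mm from the base axis. Payload 14.6 kg.
Tool frame: the origin (TCP) lies midway between the tips of the shut fingers; the grasp point (between the pads) lies 19 mm behind it (manip.hold_point_z is the distance from the TCP to the grasp point, in mm); z points along the fingers, y is the direction in which the jaws open and shut (so a half turn about z gives the same grasp; the last joint's range is limited). The gripper opens to 94 mm and grips with 3 to 60 N. Pads are 16 mm wide; open, the fingers measure 119 mm over their backs; the gripper's body (75 mm by 177 mm) begins 78 mm behind the grasp point.
Start: joints at [-1.293, 0.3, 1.521, -0, 1.321, -0.067], TCP at [185.897, -517.621, 205.446] pointing down, gripper open.
Joint ranges: [-3.03, 3.03], [-0.79, 2.21], [0.23, 2.52], [-1.04, 4.18], [0, 3.07], [-2.55, 2.55]. Speed limits (rad/s): [2.22, 2.22, 2.57, 3.14, 3.14, 3.14].

## Interface

Orientations are given as [roll, pitch, yaw] about the fixed x, y, z axes, in that order (R = Rz(yaw) Ry(pitch) Rx(roll)).
In Python, from cell import manip gives the robot as it stands.
- The arm moves only by the shell command python3 -m crank 'ROWS' [OPENING] [FORCE]. ROWS is JSON, a list of rows, each an object with "offset": the shift along the world's x, y, z in m, a list of three; "spin": the turn about the world's z in degrees. In form: [{"offset": [dx, dy, dz], "spin": spin}, ...]. A call has exactly 8 rows; each row is the pose to reach, as a shift and turn from the pose measured when the call began; what a row does not reach only later rows make up. A row lasts 1/12 s, in which the tool goes at most 41.7 mm and 7.16 degrees, less where a joint would pass 70% of its speed; a pose out of reach is approached as far as the arm can. A call with a gripper value outside its range is refused whole. OPENING is the opening, from 0 (shut) to 1 (fully open), set as the call begins (- or left out, the last holds). The fingers move at their own pace and stop on an object; FORCE is the grip in N (left out, the last holds). Time passes only in rows, so rows that repeat a pose let the fingers close, or fill a call up. It gives the time, the measured TCP pose, the force and the opening at its end, in the units of the state.
- manip.read_state(): the state, without advancing time (a new reading comes with each control period).
- manip.camera(name): name is "scene" or "top" or "wrist"; returns a dict with "pixels" (420x560x3 uint8, red, green, blue), "fx", "fy", "cx", "cy" (pixels), "extrinsics" (4x4, takes a point from world to camera coordinates); the wrist camera has in their place "hand_eye" (4x4, takes a point from camera to tool coordinates, whose origin is the TCP and whose axes are the flange's). Camera axes: x right, y down, z forward; pixel columns grow to the right and rows downward; lengths in mm; the calibration is good to about 2 mm. A picture is of the moment at which its call begins: read the wrist's pose just before it. There is no depth.
- manip.sign_off(): hands the job in, once; it reports no verdict.
Trained networks look in a picture, given as the dict that the camera call returned (one of the last four; its "shot" number tells which), for a name from the list of things; names that differ only in an ending like _2 or _b are one class to them, and where a whole thing is asked for, a point or a joint stands for the part that bears it (a point fixed in the world has none). Each returns a list of dicts, best first, with "conf" (0 to 1); they miss things now and then, are a little off and sometimes report something else, mostly with a low value. They report only what shows in the picture. A call takes as long as a camera call. They do not tell look-alikes from the thing itself.
- manip.search_frame(picture, name): "location" ([x, y, z] in mm, in world coordinates, good to about 4 mm: the middle of the surface that is visible of it).
- manip.masks_of(picture, name): "mask" (420x560 bool, what is visible of it).
The state is a dict: "clock": time; "joints": joint angles; "qd": joint speeds; "effort": joint torques, N m; "eef_pos": TCP position; "eef_rot": TCP orientation; "wrist_force": force on the tool from outside, world axes, zero at the start; "moment": the same for the moment, N m; "finger_gap": finger opening in mm.
Only numpy, scipy, OpenCV 4.12 (cv2) and the standard library are available. Lean on these libraries where they do the work, as an engineer would, in place of code of your own. Each camera call takes 0.05 s, during which the arm holds its last target. There are 200 camera calls.

## Task

Put the scale's four-armed pan carrier back on the counter scale: set its hub over the post, turn it gently until the keyway finds the key and it drops down, and leave it fully home on the scale, let go. Never press or twist hard on the scale's post, and leave the sweets jar, brass weight, tub and pan where they are.

Things in the scene. Friction and masses are not known exactly. Their poses are not given: they have to be found in the camera images.
- scale: Counter scale, fixed: brass bell base 164 mm across, yellow head 75 x 130 mm (x, y) with its top 115 mm up, on it a dark round seat 52 mm across, its flat top 130 mm up. Origin: centre of the underside; z up; white dial on its -x side. The keyed post (post_stand) stands on the seat.
- post_stand: The steel post with its key on the scale. Origin on the post's axis at the seat's top; axes as the scale's, whichever way the key points. 20 mm diameter to 26 mm up, then tapering to 12 mm at 36 mm. The post is stiff: it takes 0.6 N m to turn it. More than 40 N between the carrier and the post or key, by pressing or twisting, is too hard (pressing on the seat is not counted).
- seat (a point): Point on the post's axis at the level of the seat's flat top, where the carrier's underside must come to rest; axes as the scale's. With the keyway off the key, the carrier rests on the key's top, 16 mm above this point; within about 0.1 rad of the key it drops home.
- post_top (a point): Top of the post, on its axis, 36 mm above the seat. One red key, 8 mm wide, stands out from the post's side to 14.5 mm from the axis, from the seat to 16 mm above it. The key points along the scale's +x (away from the dial), give or take 0.9 rad to either side: its direction is not measured, it must be seen or felt.
- carrier: Aluminium pan carrier, 280 to 460 g, hub upright on the counter: square hub 40 x 40 mm, 40 mm high; four arms 10 mm wide, 6 mm thick, level with its underside along the square's diagonals, out to 80 mm from the axis, ends turned up to 31 mm. The flat hub faces (normals x and y) are free for gripping above the arms. Origin: bore centre at the underside; z up.
- hub_top (a point): Centre of the bore at the carrier hub's top face, 40 mm above its underside; axes as the carrier's. The bore goes right through, 22.4 mm diameter; on its +x side one keyway, 10 mm wide, also right through, reaches 17 mm from the axis. A red stripe on the hub's outer +x face marks the keyway's side.
- sweets_jar: Bystander: clear closed jar of coloured sweets with red lid, 96 mm diameter, 155 mm high. Origin: centre of the underside.
- weight: Bystander: brass shop weight with a knob, 44 mm diameter, 58 mm high. Origin: centre of the underside.
- tub: Bystander: grey open plastic tub with packets, 150 x 120 mm, 60 mm high (packets up to 70 mm). Origin: centre of the underside.
- pan: Bystander: the scale's round steel weighing pan, 230 mm diameter, 40 mm high, lying on the counter. Origin: centre of the underside.
Mind the look-alikes: they are no part of the job. There is more than one size of the scale; the one meant has the size given above.

How it is judged (in metres and radians):
On the way:
1. the carrier's bore is over the post (horizontal distance between carrier and seat below 0.006 m and z of carrier in the frame of seat below 0.03 m), for 0.05 s.
At the end, for the whole second after the job is handed in: The carrier sits fully home on the scale's seat: its underside within 3 mm of the seat's top, its axis within 4 mm of the post's, upright within 0.06 rad, at rest and released (horizontal distance between carrier and seat below 0.004 m and z of carrier in the frame of seat below 0.003 m and angle between carrier's own z axis and vertical below 0.06 rad and linear speed of carrier below 0.02 m/s and contact force between the fingers and carrier below 0.1 N); the robot touches nothing.
It fails at once if the carrier is pressed or twisted against the scale's post or key with more than 40 N (contact force between carrier and post_stand above 40 N).
It fails at once if the sweets jar is moved more than 20 mm (distance of sweets_jar from where it was at the start of the episode above 0.02 m).
It fails at once if the brass weight is moved more than 20 mm (distance of weight from where it was at the start of the episode above 0.02 m).
It fails at once if the tub is moved more than 20 mm (distance of tub from where it was at the start of the episode above 0.02 m).
It fails at once if the pan is moved more than 20 mm (distance of pan from where it was at the start of the episode above 0.02 m).
It also fails if it takes over 61 s, if anything falls off the work surface, if the arm or the gripper's body presses on something with over 40 N, if the wrist force passes 120 N, or if a joint passes its speed limit or range.

## Working session

There is one attempt and no reset: what is moved stays moved. The work goes in short steps, Python scripts to look and compute and a shell command to move; the robot and the scene stay as the last step left them, time stands still between calls to the robot, and variables do not carry over. Pictures are saved under pics/ and viewed, about 8 in all and at most 12, crops included, and the job is handed in when it is done.

```bash
mkdir -p pics; ls; cat > h.py <<'E'
from cell import manip
import numpy as np, cv2
def save(p,n): cv2.imwrite('pics/'+n,cv2.cvtColor(p['pixels'],cv2.COLOR_RGB2BGR))
def proj(p,X):
    c=p['extrinsics']@np.r_[X,1]; return p['fx']*c[0]/c[2]+p['cx'],p['fy']*c[1]/c[2]+p['cy']
def back(p,u,v,z,E=None):
    E=np.linalg.inv(p['extrinsics']) if E is None else E
    d=E[:3,:3]@np.array([(u-p['cx'])/p['fx'],(v-p['cy'])/p['fy'],1]);o=E[:3,3]
    return o+d*(z-o[2])/d[2]
def wristE(p,s):
    from scipy.spatial.transform import Rotation as R
    T=np.eye(4);T[:3,:3]=R.from_euler('xyz',s['eef_rot']).as_matrix();T[:3,3]=s['eef_pos']
    return T@p['hand_eye']
E
python3 - <<'E'
from h import *
a=manip.camera('scene');b=manip.camera('top')
save(a,'s.png');save(b,'t.png')
for n in ['scale','post_top','carrier','hub_top','sweets_jar','weight','tub','pan']:
  for k,p in (('s',a),('t',b)):
    print(n,k,[(np.round(d['location']).tolist(),round(d['conf'],2),np.round(proj(p,d['location'])).tolist()) for d in manip.search_frame(p,n)[:4]])
print(manip.read_state())
E
```

```text
pics
scale s [([276.0, 256.0, 66.0], 0.96, [397.0, 241.0]), ([704.0, 157.0, 63.0], 0.77, [248.0, 302.0]), ([501.0, 192.0, 88.0], 0.62, [319.0, 265.0])]
scale t [([684.0, 137.0, 79.0], 0.97, [245.0, 148.0]), ([473.0, 170.0, 112.0], 0.93, [234.0, 210.0]), ([263.0, 237.0, 87.0], 0.8, [214.0, 274.0]), ([401.0, -0.0, 41.0], 0.28, [286.0, 232.0])]
post_top s [([274.0, 252.0, 61.0], 0.92, [396.0, 240.0]), ([502.0, 193.0, 84.0], 0.91, [319.0, 266.0])]
post_top t [([686.0, 134.0, 78.0], 0.88, [246.0, 147.0]), ([478.0, 171.0, 115.0], 0.74, [234.0, 208.0]), ([264.0, 236.0, 85.0], 0.74, [214.0, 274.0])]
carrier s []
carrier t [([582.0, -214.0, 16.0], 0.58, [347.0, 180.0])]
hub_top s [([502.0, 197.0, 82.0], 0.32, [320.0, 267.0])]
hub_top t [([580.0, -225.0, 14.0], 0.8, [351.0, 181.0])]
sweets_jar s [([382.0, -368.0, 112.0], 0.74, [236.0, 113.0]), ([583.0, -206.0, 18.0], 0.65, [213.0, 196.0])]
sweets_jar t [([369.0, -374.0, 151.0], 0.6, [404.0, 243.0])]
weight s [([408.0, 7.0, 40.0], 0.56, [303.0, 210.0])]
weight t []
tub s [([585.0, -438.0, 51.0], 0.75, [171.0, 143.0])]
tub t [([583.0, -449.0, 51
[... 211 characters left out ...]
418.0, 179.0])]
{'clock': 0.9, 'joints': array([-1.29260768e+00,  2.99873914e-01,  1.52099275e+00, -1.18446207e-05,
        1.32072884e+00, -6.66107206e-02]), 'qd': array([-7.31941746e-04,  4.06819840e-04,  1.34612243e-03,  1.32172594e-03,
        3.29355793e-04, -8.07523588e-06]), 'effort': array([ 2.61746383e-03, -5.31651878e+01, -3.52914762e+01,  7.09674787e-02,
        2.14588002e-02, -2.82661472e-05]), 'eef_pos': array([ 185.88914142, -517.61903419,  205.46296474]), 'eef_rot': array([-3.14158904e+00,  1.12609244e-05,  3.44802302e-01]), 'wrist_force': array([-0.08631223,  0.21670966,  0.09609611]), 'moment': array([-0.01465372,  0.0106746 ,  0.00319569]), 'finger_gap': 94.03475671850555}
```

View pics/s.png

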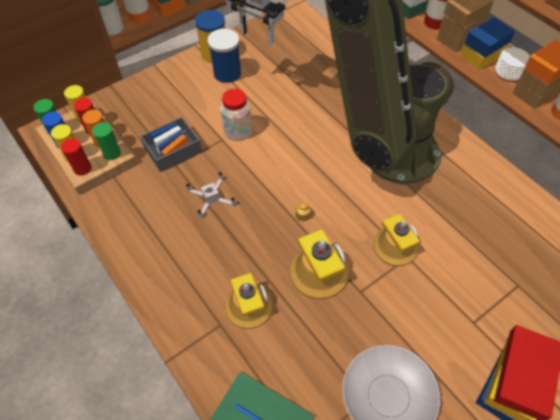

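View pics/t.png

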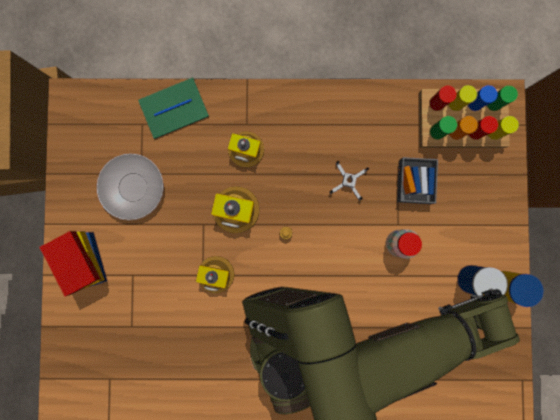

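Candidates for the scale in the scene view are (397,241), (248,302) and (319,265). The middle one (top view 233,209) is clearly larger, about 46 px at 3.5 mm/px, or 160 mm. The only carrier is at top (348,181). I'll check both in one close crop.

```bash
python3 - <<'E'
from h import *
a=cv2.imread('pics/s.png');b=cv2.imread('pics/t.png')
c=lambda i,u,v,r:cv2.resize(i[v-r:v+r,u-r:u+r],(400,300) if 0 else (300,300),interpolation=cv2.INTER_CUBIC)
cv2.imwrite('pics/c1.png',np.vstack([np.hstack([c(b,235,209,30),c(b,349,181,25)]),np.hstack([c(a,320,262,35),c(a,211,194,28)])]))
p=manip.camera('top')
for n in['scale','post_top','carrier']:
  for m in manip.masks_of(p,n)[:4]:
    v,u=np.nonzero(m['mask']);print(n,round(m['conf'],2),u.mean(),v.mean(),u.min(),u.max(),v.min(),v.max())
for uv,z in (((349,181),40),((233,208),166),((233,208),130)): print(back(p,*uv,z))
E
```

```text
scale 0.97 245.18632958801498 148.70973782771534 228 263 131 166
scale 0.96 215.05339366515838 274.07511312217196 196 233 256 292
scale 0.56 235.09720534629403 209.14641555285542 212 257 187 232
post_top 0.8 235.16759465478842 208.99276169265033 211 258 186 232
post_top 0.8 245.1780303030303 148.8219696969697 227 263 131 166
post_top 0.58 214.6759927797834 273.7842960288809 195 233 256 292
carrier 0.56 346.97460317460315 180.96507936507936 330 366 162 198
[ 577.04340131 -216.45140912   40.        ]
[477.20189128 166.67987451 166.        ]
[479.04768916 170.89674234 130.        ]
```

View pics/c1.png

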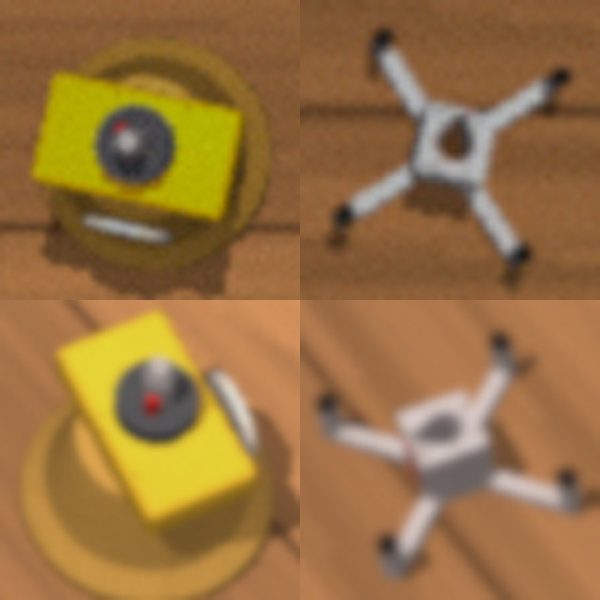

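The middle scale is the one meant (dial toward the robot). Its red key is up-left of the seat centre, world yaw about +0.7, and the scale's yaw is about -0.19. The carrier is at about (577,-216) with yaw about -0.22 and its keyway toward +x. I'll grip the x faces with tool yaw about 1.35.

```bash
python3 -m crank '[{"offset":[0.03,0.02,0.03],"spin":7},{"offset":[0.06,0.045,0.05],"spin":14},{"offset":[0.09,0.07,0.05],"spin":21},{"offset":[0.12,0.095,0.05],"spin":28},{"offset":[0.155,0.12,0.05],"spin":35},{"offset":[0.19,0.145,0.05],"spin":42},{"offset":[0.22,0.17,0.05],"spin":49},{"offset":[0.25,0.195,0.05],"spin":56}]' 1 && python3 -m crank '[{"offset":[0.03,0.02,0],"spin":1},{"offset":[0.06,0.045,0],"spin":1},{"offset":[0.09,0.07,-0.02],"spin":1},{"offset":[0.12,0.09,-0.04],"spin":1},{"offset":[0.141,0.107,-0.06],"spin":1},{"offset":[0.141,0.107,-0.08],"spin":1},{"offset":[0.141,0.107,-0.08],"spin":1},{"offset":[0.141,0.107,-0.08],"spin":1}]'
cat > look.py <<'E'
from h import *
import sys
s=manip.read_state();p=manip.camera('wrist');save(p,sys.argv[1]);E=wristE(p,s)
print(s['clock'],s['eef_pos'],s['eef_rot'],s['wrist_force'],s['finger_gap']);np.savez('last',E=E,k=[p['fx'],p['fy'],p['cx'],p['cy']])
print(np.round(E,3).tolist())
E
python3 look.py w1.png
```

```text
clock: 1.77
eef_pos: [437.3, -321.0, 255.6]
eef_rot: [3.141, 0.0, 1.328]
wrist_force: [0.1, -1.3, 1.3]
finger_gap: 93.7
clock: 2.43
eef_pos: [577.9, -213.9, 175.2]
eef_rot: [-3.14, -0.0, 1.346]
wrist_force: [-0.1, -0.4, 0.9]
finger_gap: 93.9
2.4333 [ 577.9483768  -213.91136512  175.2184802 ] [-3.14008096e+00 -1.16983928e-04  1.34604891e+00] [-0.0512193  -0.38223304  0.94003224] 93.86783158531019
[[0.975, -0.215, -0.058, 594.263], [-0.222, -0.942, -0.252, -141.437], [-0.001, 0.258, -0.966, 353.916], [0.0, 0.0, 0.0, 1.0]]
```

View pics/w1.png

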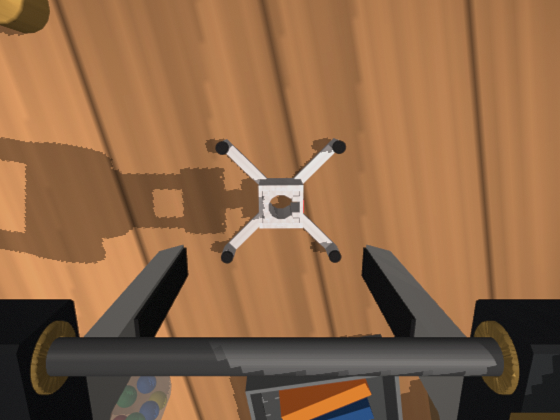

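The wrist view shows the hub top centred near (281,207) with the keyway on the right (red edge at 303,207). The arm ends are at (222,147), (339,147), (227,257) and (335,257).

```bash
cat > bp.py <<'E'
from h import *
d=np.load('last.npz');E=d['E'];k=d['k']
def b(u,v,z): return back(dict(fx=k[0],fy=k[1],cx=k[2],cy=k[3]),u,v,z,E)
E
python3 - <<'E'
from bp import *
print(b(281,207,40)); P=[b(*q,31)[:2] for q in((222,147),(339,147),(227,257),(335,257))];print(P,np.mean(P,0))
d1=P[1]-P[2];d2=P[0]-P[3];print(np.arctan2(d1[1],d1[0])-np.pi/4,np.arctan2(d2[1],d2[0])-3*np.pi/4,np.hypot(*d1),np.hypot(*d2))
im=cv2.imread('pics/w1.png')[190-20:190+45,240:330];cv2.imwrite('pics/w1c.png',cv2.resize(im,None,fx=6,fy=6,interpolation=cv2.INTER_CUBIC))
E
```

```text
[ 582.31037616 -219.44529119   40.        ]
[array([ 542.75664815, -156.30504109]), array([ 644.24963431, -179.43635485]), array([ 520.30844788, -258.67205414]), array([ 621.95642655, -281.80770412])] [ 582.31778922 -219.05528855]
-0.2165811589736818 -0.2224525723493347 147.10443140213968 148.4032456759055
```

View pics/w1c.png

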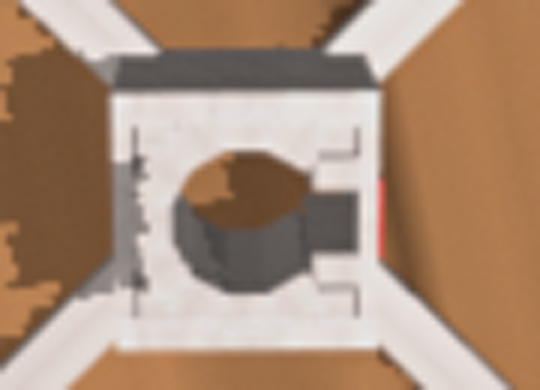

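```bash
python3 -m crank '[{"offset":[0.0044,-0.0053,-0.03],"spin":0.3},{"offset":[0.0044,-0.0053,-0.06],"spin":0.3},{"offset":[0.0044,-0.0053,-0.09],"spin":0.3},{"offset":[0.0044,-0.0053,-0.12],"spin":0.3},{"offset":[0.0044,-0.0053,-0.145],"spin":0.3},{"offset":[0.0044,-0.0053,-0.165],"spin":0.3},{"offset":[0.0044,-0.0053,-0.165],"spin":0.3},{"offset":[0.0044,-0.0053,-0.165],"spin":0.3}]' 1 && python3 -m crank '[{"offset":[0,0,0],"spin":0},{"offset":[0,0,0],"spin":0},{"offset":[0,0,0],"spin":0},{"offset":[0,0,0],"spin":0},{"offset":[0,0,0],"spin":0},{"offset":[0,0,0],"spin":0},{"offset":[0,0,0],"spin":0},{"offset":[0,0,0],"spin":0}]' 0 30
```

```text
clock: 3.15
eef_pos: [582.8, -220.8, 13.1]
eef_rot: [3.14, 0.001, 1.349]
wrist_force: [0.4, -0.4, 0.2]
finger_gap: 93.9
clock: 3.82
eef_pos: [582.8, -220.7, 13.0]
eef_rot: [3.14, 0.001, 1.349]
wrist_force: [0.5, 0.3, -0.2]
finger_gap: 44.5
```

```bash
python3 -m crank '[{"offset":[0,0,0],"spin":0},{"offset":[0,0,0],"spin":0},{"offset":[0,0,0],"spin":0},{"offset":[0,0,0],"spin":0},{"offset":[0,0,0],"spin":0},{"offset":[0,0,0],"spin":0},{"offset":[0,0,0],"spin":0},{"offset":[0,0,0],"spin":0}]' 0 30; python3 -m crank '[{"offset":[0,0,0.03],"spin":0},{"offset":[0,0,0.06],"spin":0},{"offset":[0,0,0.1],"spin":0},{"offset":[0,0,0.14],"spin":0},{"offset":[0,0,0.18],"spin":0},{"offset":[0,0,0.22],"spin":0},{"offset":[0,0,0.25],"spin":0},{"offset":[0,0,0.25],"spin":0}]'
```

```text
clock: 4.48
eef_pos: [582.7, -220.7, 13.0]
eef_rot: [3.14, 0.0, 1.35]
wrist_force: [-2.5, -0.3, 1.6]
finger_gap: 39.8
clock: 5.15
eef_pos: [584.2, -221.3, 269.9]
eef_rot: [3.13, 0.002, 1.349]
wrist_force: [0.1, 0.4, -3.9]
finger_gap: 39.8
```

Lifted, about 0.4 kg. Next I'll stop beside the post so the wrist camera sees the key.

```bash
python3 -m crank '[{"offset":[-0.005,0.03,0],"spin":5},{"offset":[-0.01,0.065,0],"spin":11},{"offset":[-0.015,0.1,0],"spin":17},{"offset":[-0.02,0.135,0],"spin":23},{"offset":[-0.025,0.17,0],"spin":29},{"offset":[-0.03,0.205,0],"spin":35},{"offset":[-0.035,0.24,0],"spin":41},{"offset":[-0.04,0.275,0],"spin":47}]' && python3 -m crank '[{"offset":[0,0.02,0],"spin":3},{"offset":[0,0.037,0],"spin":6},{"offset":[0,0.037,0],"spin":6},{"offset":[0,0.037,0],"spin":6},{"offset":[0,0.037,0],"spin":6},{"offset":[0,0.037,0],"spin":6},{"offset":[0,0.037,0],"spin":6},{"offset":[0,0.037,0],"spin":6}]'
python3 look.py w2.png
```

```text
clock: 5.82
eef_pos: [543.5, 55.3, 268.5]
eef_rot: [3.131, 0.002, 2.175]
wrist_force: [0.3, 0.3, -3.2]
finger_gap: 39.7
clock: 6.48
eef_pos: [543.5, 91.7, 268.5]
eef_rot: [3.131, 0.002, 2.278]
wrist_force: [0.1, -0.6, -3.3]
finger_gap: 40.0
6.4833 [543.53718435  91.7070505  268.45073283] [3.13115855e+00 1.51860739e-03 2.27813127e+00] [ 0.07636888 -0.57499871 -3.30832542] 39.96848296919815
[[0.76, 0.626, 0.178, 492.423], [0.65, -0.735, -0.191, 147.118], [0.011, 0.26, -0.965, 447.016], [0.0, 0.0, 0.0, 1.0]]
```

View pics/w2.png

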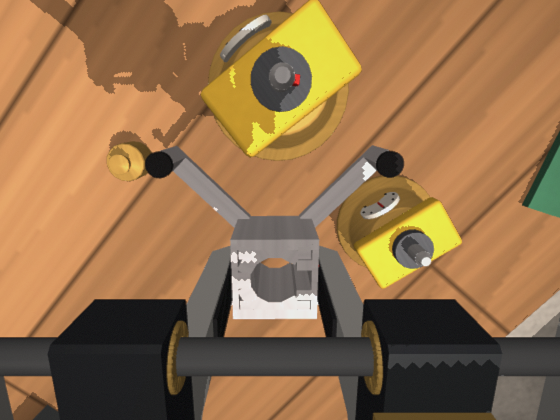

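The seat is near (281,79), with the red key just right of the post at (296,79). The held hub is at about (275,278) with its keyway to the right. I'll measure both.

```bash
cat > meas.py <<'E'
from bp import *
import sys
im=cv2.imread(sys.argv[1]);u0,v0=int(sys.argv[2]),int(sys.argv[3]);r=45
c=im[v0-r:v0+r,u0-r:u0+r].astype(int);B,G,R=c[...,0],c[...,1],c[...,2]
red=(R>100)&(G<60)&(B<60); v,u=np.nonzero(red);print('red',len(u),u.mean()+u0-r,v.mean()+v0-r)
y=((R-B<35)|red).astype(np.uint8)
n,l,st,ce=cv2.connectedComponentsWithStats(y);k=l[r,r]or 1+np.argmax(st[1:,4])
cn=max(cv2.findContours((l==k).astype(np.uint8),0,1)[0],key=cv2.contourArea)
h=cv2.convexHull(cn);e=cv2.fitEllipse(h);print('ell',e[0][0]+u0-r,e[0][1]+v0-r,e[1])
S=b(e[0][0]+u0-r,e[0][1]+v0-r,130);print('seat',S)
q=np.array([b(x+u0-r,w+v0-r,130)[:2] for x,w in h[:,0]]);(m,rad)=cv2.minEnclosingCircle(q.astype(np.float32));print('circle',m,rad)
K=b(u.mean()+u0-r,v.mean()+v0-r,146);d=K-S;print('key',K,np.hypot(*d[:2]),np.arctan2(d[1],d[0]))
cv2.imwrite(sys.argv[1][:-4]+'c.png',cv2.resize(im[v0-r:v0+r,u0-r:u0+r],None,fx=6,fy=6,interpolation=cv2.INTER_CUBIC))
E
python3 meas.py pics/w2.png 281 79; python3 -c "
from bp import *
s=manip.read_state();print(b(275,278,s['eef_pos'][2]+27), s['eef_pos'])"
```

```text
red 43 296.5813953488372 79.23255813953489
ell 280.6879463195801 78.73801803588867 (60.32916259765625, 64.38906860351562)
seat [479.64162238 175.5527204  130.        ]
circle (479.95928955078125, 175.15419006347656) 25.3822078704834
key [490.07956699 182.03246844 146.        ] 12.285675494354706 0.5555645380889457
[540.82958388  93.59555344 295.46904139] [543.52161156  91.81655836 268.46904139]
```

View pics/w2c.png

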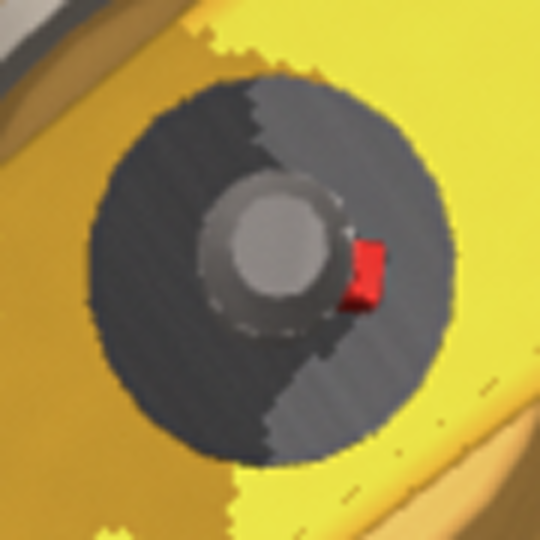

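The crop shows the seat disc, the post top at crop (280,247) and the key's outer top edge from about (384,242) to (380,283).

```bash
python3 - <<'E'
from bp import *
f=lambda x,y,z:b(236+x/6,34+y/6,z)[:2]
A=f(280,247,166);S=np.array([479.8,175.3]);print('posttop',A)
M=(A+S)/2
o1,o2=f(384,242,146),f(380,283,146);o=(o1+o2)/2;d=o-M
print(M,np.hypot(*d),np.arctan2(d[1],d[0]), 'edge len',np.hypot(*(o1-o2)),'normal', np.arctan2(*(o1-o2)[::-1])-np.pi/2)
# hub top face corners, z=295.5
print([b(u,v,295.5)[:2].round(1) for u,v in((232,251),(318,248),(319,319),(233,319))])
E
```

```text
posttop [480.58145896 175.14618624]
[480.19072948 175.22309312] 14.364904467108241 0.6970052503714491 edge len 5.100625286159939 normal 0.6227127719632328
[array([517.4,  91.1]), array([546. , 117.3]), array([570.7,  91. ]), array([539.4,  64.6])]
```

```bash
python3 -m crank '[{"offset":[-0.018,0.024,0],"spin":-1},{"offset":[-0.036,0.048,0],"spin":-2},{"offset":[-0.054,0.072,-0.01],"spin":-2},{"offset":[-0.062,0.083,-0.025],"spin":-2},{"offset":[-0.062,0.083,-0.045],"spin":-2},{"offset":[-0.062,0.083,-0.06],"spin":-2},{"offset":[-0.062,0.083,-0.075],"spin":-2},{"offset":[-0.062,0.083,-0.075],"spin":-2}]'  && python3 -m crank '[{"offset":[0,0,0],"spin":0},{"offset":[0,0,0],"spin":0},{"offset":[0,0,0],"spin":0},{"offset":[0,0,0],"spin":0},{"offset":[0,0,0],"spin":0},{"offset":[0,0,0],"spin":0},{"offset":[0,0,0],"spin":0},{"offset":[0,0,0],"spin":0}]'
python3 look.py w3.png; python3 -c "
import cv2
im=cv2.imread('pics/w3.png')[200:350,190:370];cv2.imwrite('pics/w3c.png',cv2.resize(im,None,fx=4,fy=4,interpolation=2))"
```

```text
clock: 7.2
eef_pos: [480.4, 174.4, 190.9]
eef_rot: [3.135, -0.0, 2.243]
wrist_force: [-0.2, -0.6, -4.9]
finger_gap: 39.6
clock: 7.87
eef_pos: [480.5, 174.4, 191.0]
eef_rot: [3.135, 0.0, 2.243]
wrist_force: [-0.3, 0.2, -4.4]
finger_gap: 39.6
7.8667 [480.45224155 174.38555601 190.98469375] [3.13486020e+00 6.29174465e-06 2.24318532e+00] [-0.30142176  0.23247581 -4.44748329] 39.5992788866609
[[0.782, 0.601, 0.167, 432.017], [0.623, -0.756, -0.198, 231.725], [0.007, 0.259, -0.966, 369.669], [0.0, 0.0, 0.0, 1.0]]
```

View pics/w3c.png

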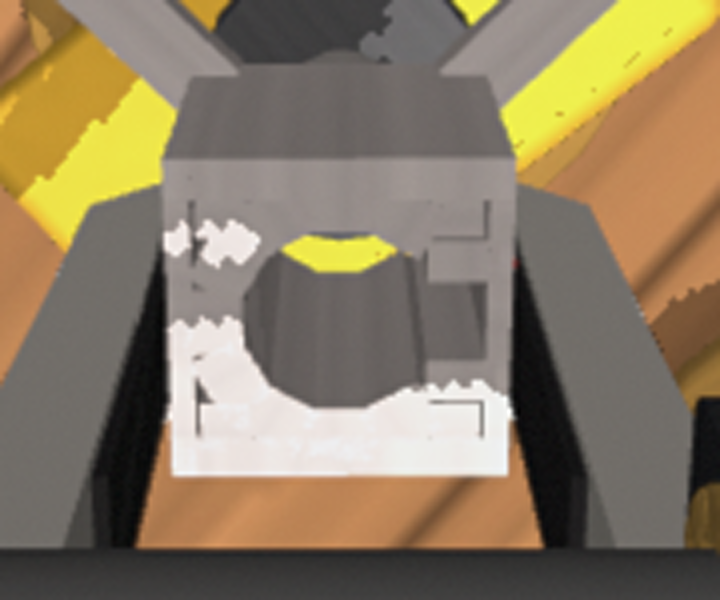

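The crop shows the hub's top face with corners at crop (163,157), (515,157), (173,475) and (507,475). The seat's edge shows through the bore, and no red key is visible.

```bash
python3 - <<'E'
from bp import *
f=lambda x,y,z:b(190+x/4,200+y/4,z)[:2]
C=[f(*q,218) for q in((163,157),(515,157),(507,475),(173,475))];print(np.mean(C,0),[np.hypot(*(C[i]-C[i-1])).round(1) for i in range(4)])
print('bore centre',f(340,320,218))
print('bottom front edge mid', (f(187,75,178+6)+f(490,75,178+6))/2,'top', (C[0]+C[1])/2)
d=C[1]-C[0];print(np.arctan2(d[1],d[0]))
E
```

```text
[478.61738841 175.47010247] [np.float64(40.0), np.float64(39.4), np.float64(40.0), np.float64(39.8)]
bore centre [478.56915388 175.58932867]
bottom front edge mid [466.39906523 191.04177577] top [466.09857431 191.07109294]
0.6703717851220355
```

```bash
python3 -m crank '[{"offset":[0.0016,-0.0003,0],"spin":0},{"offset":[0.0016,-0.0003,-0.003],"spin":0},{"offset":[0.0016,-0.0003,-0.006],"spin":0},{"offset":[0.0016,-0.0003,-0.009],"spin":0},{"offset":[0.0016,-0.0003,-0.012],"spin":0},{"offset":[0.0016,-0.0003,-0.015],"spin":0},{"offset":[0.0016,-0.0003,-0.018],"spin":0},{"offset":[0.0016,-0.0003,-0.018],"spin":0}]'; python3 -c "
from cell import manip
s=manip.read_state();print(s['eef_pos'],s['wrist_force'],s['moment'])"
```

```text
clock: 8.58
eef_pos: [481.8, 174.0, 172.2]
eef_rot: [3.136, -0.0, 2.243]
wrist_force: [0.3, 0.5, -2.9]
finger_gap: 39.8
[481.81864799 174.00841173 172.18582896] [ 0.34893208  0.5197564  -2.87776334] [-0.00237813 -0.10322706  0.06956512]
```

```bash
python3 -m crank '[{"offset":[0,0,-0.001],"spin":0},{"offset":[0,0,-0.002],"spin":0},{"offset":[0,0,-0.003],"spin":0},{"offset":[0,0,-0.004],"spin":0},{"offset":[0,0,-0.005],"spin":0},{"offset":[0,0,-0.006],"spin":0},{"offset":[0,0,-0.007],"spin":0},{"offset":[0,0,-0.007],"spin":0}]'; python3 -c "
from cell import manip
s=manip.read_state();print(s['eef_pos'],s['wrist_force'],s['moment'])"
```

```text
clock: 9.25
eef_pos: [481.7, 174.0, 165.0]
eef_rot: [3.136, -0.001, 2.243]
wrist_force: [-0.0, -0.2, -3.5]
finger_gap: 40.1
[481.72402892 174.00575009 164.98376056] [-0.007555   -0.17958002 -3.49345136] [-0.00085415 -0.1258908  -0.03602376]
```

```bash
python3 -m crank '[{"offset":[0,0,-0.001],"spin":0},{"offset":[0,0,-0.002],"spin":0},{"offset":[0,0,-0.003],"spin":0},{"offset":[0,0,-0.004],"spin":0},{"offset":[0,0,-0.005],"spin":0},{"offset":[0,0,-0.006],"spin":0},{"offset":[0,0,-0.007],"spin":0},{"offset":[0,0,-0.007],"spin":0}]'; python3 -c "
from cell import manip
s=manip.read_state();print(s['eef_pos'],s['wrist_force'],s['moment'])"
```

```text
clock: 9.92
eef_pos: [481.7, 174.0, 157.8]
eef_rot: [3.136, -0.001, 2.243]
wrist_force: [-0.6, 0.7, -3.9]
finger_gap: 39.7
[481.65417665 173.99931126 157.76598987] [-0.58291488  0.73662434 -3.89857562] [ 0.03057092 -0.13735862  0.02703295]
```

```bash
python3 -m crank '[{"offset":[0,0,-0.0005],"spin":0},{"offset":[0,0,-0.001],"spin":0},{"offset":[0,0,-0.0015],"spin":0},{"offset":[0,0,-0.002],"spin":0},{"offset":[0,0,-0.0025],"spin":0},{"offset":[0,0,-0.003],"spin":0},{"offset":[0,0,-0.0035],"spin":0},{"offset":[0,0,-0.0035],"spin":0}]'; python3 -c "
from cell import manip
s=manip.read_state();print(s['eef_pos'],s['wrist_force'],s['moment'])"
```

```text
clock: 10.58
eef_pos: [481.6, 174.0, 154.1]
eef_rot: [3.136, -0.001, 2.243]
wrist_force: [-0.1, 0.6, -3.6]
finger_gap: 39.9
[481.63185306 173.96753375 154.1493808 ] [-0.12345452  0.59381665 -3.5856043 ] [-0.02801595 -0.13378218 -0.03580894]
```

The carrier's underside is at about 141 mm, 5 mm below the key's top, with no contact force, so the keyway has found the key. I'll go on down gently.

```bash
python3 -m crank '[{"offset":[0,0,-0.001],"spin":0},{"offset":[0,0,-0.002],"spin":0},{"offset":[0,0,-0.003],"spin":0},{"offset":[0,0,-0.004],"spin":0},{"offset":[0,0,-0.005],"spin":0},{"offset":[0,0,-0.006],"spin":0},{"offset":[0,0,-0.007],"spin":0},{"offset":[0,0,-0.008],"spin":0}]'; python3 -c "
from cell import manip
s=manip.read_state();print(s['eef_pos'],s['wrist_force'],s['moment'])"
```

```text
clock: 11.25
eef_pos: [481.6, 174.0, 146.0]
eef_rot: [3.137, -0.001, 2.243]
wrist_force: [0.2, 0.4, -4.2]
finger_gap: 39.9
[481.60615437 173.95906451 146.03423868] [ 0.16547358  0.41240555 -4.21192437] [-0.0069757  -0.12849115  0.03547715]
```

```bash
python3 -m crank '[{"offset":[0,0,-0.0005],"spin":0},{"offset":[0,0,-0.001],"spin":0},{"offset":[0,0,-0.0015],"spin":0},{"offset":[0,0,-0.002],"spin":0},{"offset":[0,0,-0.0025],"spin":0},{"offset":[0,0,-0.003],"spin":0},{"offset":[0,0,-0.003],"spin":0},{"offset":[0,0,-0.003],"spin":0}]'; python3 -c "
from cell import manip
s=manip.read_state();print(s['eef_pos'],s['wrist_force'],s['moment'])"
```

```text
clock: 11.92
eef_pos: [481.6, 174.0, 143.1]
eef_rot: [3.136, -0.001, 2.243]
wrist_force: [0.2, 0.4, -3.3]
finger_gap: 39.5
[481.63323001 173.9836175  143.06879833] [ 0.15224174  0.42940611 -3.30056203] [ 0.02606929 -0.16250405  0.01355235]
```

```bash
python3 -m crank '[{"offset":[0,0,-0.0003],"spin":0},{"offset":[0,0,-0.0006],"spin":0},{"offset":[0,0,-0.0008],"spin":0},{"offset":[0,0,-0.0008],"spin":0},{"offset":[0,0,-0.0008],"spin":0},{"offset":[0,0,-0.0008],"spin":0},{"offset":[0,0,-0.0008],"spin":0},{"offset":[0,0,-0.0008],"spin":0}]'; python3 -c "
from cell import manip
s=manip.read_state();print(s['eef_pos'],s['wrist_force'],s['moment'])"
```

```text
clock: 12.58
eef_pos: [481.7, 174.0, 143.0]
eef_rot: [3.136, -0.0, 2.243]
wrist_force: [-3.0, -1.1, 6.0]
finger_gap: 39.9
[481.6565346  173.97047913 142.96940424] [-2.96892773 -1.08288571  6.00504746] [-0.38158845  0.84242664 -0.02595143]
```

Contact came at exactly the expected height, with the underside at 130. I'll let go and rise.

```bash
python3 -m crank '[{"offset":[0,0,0],"spin":0},{"offset":[0,0,0],"spin":0},{"offset":[0,0,0],"spin":0},{"offset":[0,0,0],"spin":0},{"offset":[0,0,0],"spin":0},{"offset":[0,0,0],"spin":0},{"offset":[0,0,0],"spin":0},{"offset":[0,0,0],"spin":0}]' 0.85 && python3 -m crank '[{"offset":[0,0,0.01],"spin":0},{"offset":[0,0,0.03],"spin":0},{"offset":[0,0,0.06],"spin":0},{"offset":[0,0,0.09],"spin":0},{"offset":[0,0,0.12],"spin":0},{"offset":[0,0,0.14],"spin":0},{"offset":[0,0,0.15],"spin":0},{"offset":[0,0,0.15],"spin":0}]' && python3 look.py w4.png
```

```text
clock: 13.25
eef_pos: [481.7, 174.0, 143.0]
eef_rot: [3.136, -0.0, 2.243]
wrist_force: [-0.1, 0.4, 0.2]
finger_gap: 79.8
clock: 13.92
eef_pos: [482.1, 174.1, 295.2]
eef_rot: [3.133, 0.001, 2.243]
wrist_force: [0.0, -0.1, -0.5]
finger_gap: 80.1
13.9167 [482.12994573 174.1121501  295.24511048] [3.13276719e+00 9.74657845e-04 2.24327101e+00] [ 0.04068169 -0.07164868 -0.4567231 ] 80.07712985077181
[[0.782, 0.6, 0.169, 433.288], [0.623, -0.757, -0.197, 231.35], [0.01, 0.26, -0.966, 473.854], [0.0, 0.0, 0.0, 1.0]]
```

View pics/w4.png

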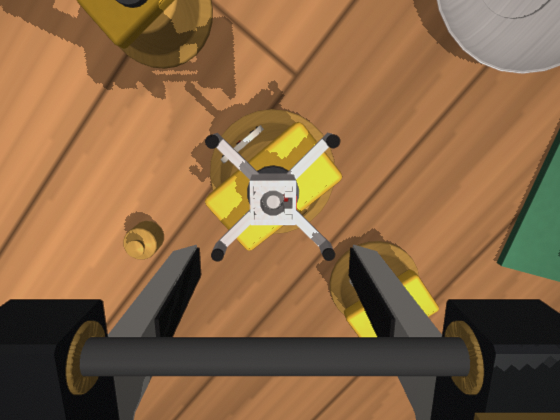

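The carrier sits level on the seat. The post top shows in the bore at (273,202) and the red key in the keyway at (288,200). The gripper is clear, so I'll hand in.

```bash
python3 -c "
from cell import manip
manip.sign_off()"
```

```text
the job is handed in; nothing more can be done
```

The pan carrier is back on the larger, middle counter scale, fully down over the key and released. I handed the job in just after 13.9 s on the robot's clock; the limit is 61 s. No verdict was reported.

**What I did:** I gripped the hub by its x faces and viewed the post and key from close by. The key direction came out at 0.56 to 0.70 rad from different features. I turned the carrier to 0.67 rad in the air and shifted it 1.6 mm onto the post's axis. It went straight down past the key, so no turning on the post was needed.

**Last checks:**
- **Forces:** the wrist readings after each lowering step showed no contact until the seat. There, 6 N upward came with the underside at about 130 mm, the seat's height.
- **Seating:** the final wrist picture shows the carrier looking level, with the post in the bore and the red key in the keyway. The gripper is clear of it.
- **Bystanders:** nothing I moved went near the jar, weight, tub or pan. I did not re-measure their positions at the end.

The final resting height is from the contact reading and the picture; I did not measure it again after letting go.

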